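# Bring the flight paddle's pencil cross under the drill

### The job

A wine-flight paddle lies on the bench drill's plywood table. Slide it, keeping it flat on the table, until the pencil cross (not the dark recess already bored) lies straight under the point of the bit, then let go and leave it at rest there, ready for boring. Do not bump the drill's head, chuck or bit, and leave everything else where it stands.

Things in the scene. Friction and masses are not known exactly. Their poses are not given: they have to be found in the camera images.
- press: Fixed bench drill on the counter: grey base, steel column, plywood table. Origin on the counter straight under the spindle axis; z up. Plywood top is 30 mm above the origin and spans x -220 to +160, y -210 to +250 mm. Column 56 mm thick at x 0, y -262 mm. Its -x side faces the robot within 0.2 rad; place and yaw vary.
- drill: Fixed drill head, origin and axes as press. Grey box x -95 to +95, y -295 to +70 mm, from 200 to 430 mm above the counter; a round bare-metal spindle cap (50 mm wide, 20 high) on top marks the axis x = y = 0. Below on the axis: chuck 44 mm thick down to 130 mm, then a flat bit 32 mm wide at 76 mm. No room for an upright gripper: lean the tool back to the robot 30 to 40 deg.
- bit_tip (a point): The centre point of the bit, 66 mm above the counter = 14 mm above the paddle's top face. Fixed on the drill, same axes as press; does not move or turn.
- paddle: Loose flat paddle-shaped board, brown wood, 0.2 to 0.45 kg, 198 mm long, 22 mm thick. Origin on its underside straight below the pencil cross; z up. Blade 90 mm wide, x -32 to +96 mm. Handle 30 mm wide (y -15 to +15), x -102 to -32 mm, pointing roughly to the robot (yaw -0.3 to +0.7); grip it across its width near x -72 mm. Lies on the plywood.
- mark (a point): Centre of the pencil cross (28 mm black lines) on the paddle's top face, 22 mm above the paddle's origin; axes as paddle. The dark round recess (44 mm) at paddle x = +60 mm is already bored and is not the mark.
- offcut: Loose dark wood block 60 x 40 x 30 mm, lying on the plywood on the far +y side of the bit. Origin under its centre. Bystander.
- tape: Loose grey tape measure 60 x 35 x 60 mm, standing on the plywood on the far -y side of the bit. Origin under its centre. Bystander.
- bottle: Loose green wine bottle, 76 mm thick, 290 mm tall, upright on the counter at the right. Origin under its centre. Bystander.
- mug: Loose white mug, 80 mm wide, 90 mm tall, on the counter at the right. Origin under its centre. Bystander.
- pull: Loose brass bar pull, 160 mm long, 35 mm tall, standing on its two feet on the counter at the left. Origin under its middle. Bystander.
- screwdriver: Loose screwdriver, 200 mm long, lying on the counter at the left. Bystander.
- jar: Loose glass jar with brass lid, 80 mm wide, 110 mm tall, on the counter at the far right. Origin under its centre. Bystander.
Mind the look-alikes: they are no part of the job. There is more than one size of the paddle; the job needs the smallest.

How it is judged:
By the outcome, as a careful person would: the job done as asked, in the order asked, and still so for the second after the job is handed in, with the robot touching nothing.
It also fails if it takes over 48 s, if anything falls off the work surface, if the arm or the gripper's body presses on something with over 40 N, if the wrist force passes 120 N, or if a joint passes its speed limit or range.

### The arm

A 6-joint arm with a two-finger parallel gripper is mounted at the origin on the work surface. World frame = base frame: x ahead of the robot, y to its left, z up, the work surface at z = 0. Lengths are in m, angles in degrees, forces in N, time in s.
With the tool pointing down it reaches from about 0.25 to 0.775 m from the base axis. Payload 8.9 kg.
Tool frame: the origin (TCP) lies midway between the tips of the shut fingers; the grasp point (between the pads) lies 19 mm behind it; z points along the fingers, y is the direction in which the jaws open and shut (so a half turn about z gives the same grasp; the last joint's range is limited). The gripper opens to 85 mm and grips with 20 to 120 N. Pads are 22 mm wide; open, the fingers measure 114 mm over their backs; the gripper's body (76 mm by 85 mm) begins 54 mm behind the grasp point. The pads swing forward as they close: fully open they stand 13 mm farther back than shut.
Start: joints at [-82.523, 16.656, -8.789, 64.555, 0, 82.019], TCP at [0.14, -0.506, 0.231] pointing down, gripper open.
Joint ranges: [-144.48, 144.48], [-52.06, 99.96], [-74.48, 78.29], [-112.23, 115.85], [-86.99, 84.42], [-180, 180]. Speed limits (degrees/s): [127.2, 127.2, 159.86, 180, 180, 180].

### API

Orientations are given as [roll, pitch, yaw] about the fixed x, y, z axes, in that order (R = Rz(yaw) Ry(pitch) Rx(roll)).
In Python, from cell import arm, vision, hand_in, spotter gives the robot as it stands.
- The arm moves only by the shell command python3 -m pendant 'ROWS' [FORCE]. ROWS is text: rows parted by semicolons, each of 7 numbers parted by spaces: the turn, a rotation vector about the world's x, y, z in degrees, then the shift along the world's x, y, z in cm, then the finger opening in cm, from 0 to 8.54. A call has exactly 10 rows; each row shifts and turns the commanded pose from where the row before left it; what a row does not reach is not made up. A row lasts 1/8 s, in which the tool goes at most 62.5 mm and 10.7 degrees, less where a joint would pass 70% of its speed; a pose out of reach is approached as far as the arm can. A call is refused whole if a number of a shift passes 6.25 or a number of a turn 10.7, either way. A call with a gripper value outside its range is refused whole. The fingers move at their own pace and stop on an object; FORCE is the grip in N (left out, the last holds). Time passes only in rows, so rows that do not move let the fingers close, or fill a call up. It gives the time, the measured TCP pose, the force and the opening at its end, in the units of the state.
- arm.state(): the state, without advancing time (a new reading comes with each control period).
- vision.snapshot(name): name is "side" or "top"; returns (picture, depth): 384x512x3 uint8, blue, green, red; 384x512 float32, m along the optical axis (not along the pixel's ray), 0 where there is no reading.
- vision.camera_model(name): a dict with "fx", "fy", "cx", "cy" (pixels), "R" (3x3) and "t" (3): a world point X has camera coordinates R X + t. Camera axes: x right, y down, z forward; pixel columns grow to the right and rows downward; lengths in m; the calibration is good to about 2 mm. A picture is of the moment at which its call begins. camera_model takes no time and is no camera call.
- hand_in(): hands the job in, once; it reports no verdict.
Trained networks look in the newest picture that a camera, given by its name, has taken for a name from the list of things; names that differ only in an ending like _2 or _b are one class to them, and where a whole thing is asked for, a point or a joint stands for the part that bears it (a point fixed in the world has none). Each returns a list of dicts, best first, with "score" (0 to 1); they miss things now and then, are a little off and sometimes report something else, mostly with a low value. They report only what shows in the picture. A call takes as long as a camera call. They do not tell look-alikes from the thing itself.
- spotter.find_in(target, camera): "extent" ([left, top, right, bottom] in pixels, round what is visible of it).
- spotter.regions_of(target, camera): "region" (384x512 bool, what is visible of it) and "extent" ([left, top, right, bottom] in pixels, round what is visible of it).
- spotter.pinpoint(target, camera): "centre" ([column, row] in pixels: a listed point, or the origin of a listed thing).
The state is a dict: "time_s": time; "joint_positions": joint angles; "joint_velocities": joint speeds; "joint_efforts": joint torques, N m; "tool_pos": TCP position; "tool_rot": TCP orientation; "contact_force": force on the tool from outside, world axes, zero at the start; "ft_torque": the same for the moment, N m; "width": opening from 0.0 (shut) to 1.0 (fully open).
Only numpy, scipy, OpenCV 4.12 (cv2) and the standard library are available. Lean on these libraries where they do the work, as an engineer would, in place of code of your own. Each camera call takes 0.05 s, during which the arm holds its last target. There are 200 camera calls.

## Working session

There is one attempt and no reset: what is moved stays moved. The work goes in short steps, Python scripts to look and compute and a shell command to move; the robot and the scene stay as the last step left them, time stands still between calls to the robot, and variables do not carry over. Pictures are saved under pics/ and viewed, about 8 in all and at most 12, crops included, and the job is handed in when it is done.

```bash
mkdir -p pics; ls; python3 - <<'E'
from cell import arm, vision, spotter
import cv2, numpy as np
for c in ("side","top"):
    im,d=vision.snapshot(c); cv2.imwrite(f"pics/{c}0.png",im); np.savez(f"{c}0.npz",im=im,d=d)
    m=vision.camera_model(c); print(c,{k:np.round(v,3).tolist() for k,v in m.items()})
    for t in ("paddle","mark","press","drill","bit_tip"):
        try:
            print(t,"find",[(np.round(r["extent"]).tolist(),round(r["score"],2)) for r in spotter.find_in(t,c)[:5]])
        except Exception as e: print(t,e)
        try:
            print(t,"pin",[(np.round(r["centre"],1).tolist(),round(r["score"],2)) for r in spotter.pinpoint(t,c)[:5]])
        except Exception as e: print(t,e)
print(arm.state())
E
```

```text
pics
side {'fx': 373.819, 'fy': 373.819, 'cx': 254.934, 'cy': 190.673, 'R': [[-0.864, -0.503, 0.015], [-0.303, 0.497, -0.813], [0.401, -0.707, -0.582]], 't': [0.432, 0.179, 1.123]}
paddle find [([338.0, 178.0, 387.0, 200.0], 0.95), ([180.0, 195.0, 246.0, 217.0], 0.6), ([258.0, 258.0, 310.0, 343.0], 0.59)]
paddle pin [([282.6, 301.6], 0.9), ([215.3, 211.2], 0.83), ([356.6, 185.8], 0.7)]
mark find [([261.0, 252.0, 308.0, 341.0], 0.93), ([178.0, 198.0, 246.0, 223.0], 0.86), ([336.0, 178.0, 388.0, 205.0], 0.78)]
mark pin [([289.9, 288.3], 0.79), ([213.9, 203.7], 0.64), ([355.9, 176.7], 0.55), ([173.1, 332.5], 0.35)]
press find [([136.0, 51.0, 302.0, 262.0], 0.79)]
press pin []
drill find [([154.0, 53.0, 293.0, 180.0], 0.74)]
drill pin []
bit_tip find [([154.0, 54.0, 293.0, 182.0], 0.81)]
bit_tip pin [([217.2, 178.8], 0.9)]
top {'fx': 361.061, 'fy': 361.061, 'cx': 254.222, 'cy': 191.139, 'R': [[0.027, -1.0, 0.004], [-0.987, -0.027, -0.16], [0.16, 0.0, -0.987]], 't': [0.034, 0.501, 1.233]}
paddle find [([337.0, 241.0, 377.0, 266.0], 0.86), ([202.0, 145.0, 237.0, 200.0], 0.73), ([127.0, 252
[... 577 characters left out ...]
_tip pin []
{'time_s': 1.1, 'joint_positions': array([-8.25235051e+01,  1.66563290e+01, -8.79093911e+00,  6.45539817e+01,
       -1.14296746e-04,  8.20174561e+01]), 'joint_velocities': array([ 0.03428675, -0.02977263,  0.08739665, -0.03257944,  0.0086126 ,
       -0.0127818 ]), 'joint_efforts': array([-2.56265950e-03, -5.37035358e+01,  3.31645525e+01,  1.53611581e-03,
       -2.80899567e-04,  9.37497930e-06]), 'tool_pos': array([ 0.13992924, -0.50599855,  0.23128953]), 'tool_rot': array([-1.79998746e+02, -6.03813160e-05,  1.54590388e+01]), 'contact_force': array([ 0.05474781, -1.06322386,  0.63909284]), 'ft_torque': array([ 0.01597922, -0.04132054, -0.01883932]), 'width': 1.0001802357833633}
```

```bash
python3 - <<'E'
import cv2
a=cv2.imread("pics/side0.png");b=cv2.imread("pics/top0.png")
cv2.imwrite("pics/side0b.png",cv2.resize(a,(800,600),interpolation=cv2.INTER_CUBIC))
cv2.imwrite("pics/top0b.png",cv2.resize(b,(800,600),interpolation=cv2.INTER_CUBIC))
E
```

```text
(no output)
```

View pics/side0b.png

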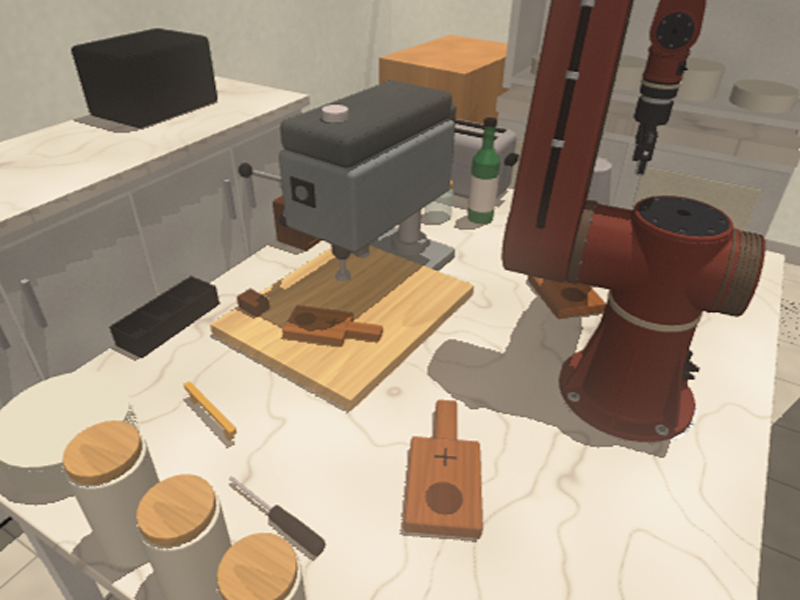

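View pics/top0b.png

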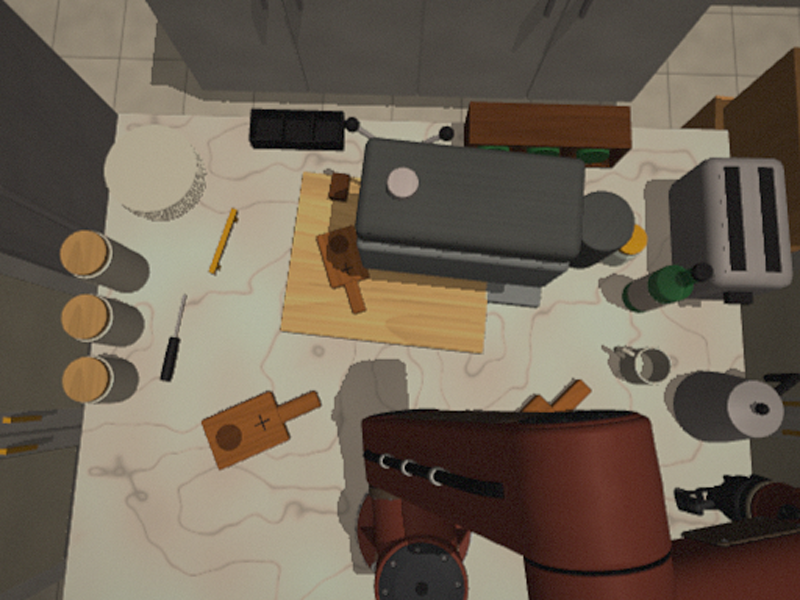

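Side view: three paddles. One is on the counter at left (283,301), one on the plywood (215,208), and one by the robot base (356,186). Only the plywood one fits: it is the smallest and lies on the table. I'll confirm with a crop and measure it.

```bash
cat > h.py <<'E'
import numpy as np, cv2
from cell import vision
def cam(c):
    m=vision.camera_model(c); return m,np.array(m["R"]),np.array(m["t"])
def ray(c,uv):
    m,R,t=cam(c); d=R.T@np.array([(uv[0]-m["cx"])/m["fx"],(uv[1]-m["cy"])/m["fy"],1]); return -R.T@t,d
def onz(c,uv,z):
    o,d=ray(c,uv); return o+d*(z-o[2])/d[2]
def tri(a,b):
    (o1,d1),(o2,d2)=ray("side",a),ray("top",b)
    s=np.linalg.lstsq(np.c_[d1,-d2],o2-o1,rcond=None)[0]
    p,q=o1+d1*s[0],o2+d2*s[1]; return (p+q)/2,np.linalg.norm(p-q)
def proj(c,X):
    m,R,t=cam(c); p=R@np.asarray(X)+t; return np.array([m["fx"]*p[0]/p[2]+m["cx"],m["fy"]*p[1]/p[2]+m["cy"]])
def cloud(c,d):
    m,R,t=cam(c); v,u=np.indices(d.shape); P=np.stack([(u-m["cx"])/m["fx"]*d,(v-m["cy"])/m["fy"]*d,d],-1)
    return (P-t)@R
E
python3 - <<'E'
from h import *
np.set_printoptions(precision=4,suppress=True)
print("mark",tri((213.9,203.7),(220.8,170.7)), "cap",tri((214.4,70),(257.5,116.5)),"bit side z.066",onz("side",(217.2,178.8),.066))
crops=[]
for c,(x,y,w,h) in {"side":(165,150,95,75),"top":(180,130,95,75)}.items():
    f=np.load(c+"0.npz"); W=cloud(c,f["d"])
    crops.append(cv2.resize(f["im"][y:y+h,x:x+w],None,fx=4.2,fy=4.2*1.3 if 0 else 4.2,interpolation=cv2.INTER_CUBIC))
    for n,pt in {"cap":(214,71) if c=="side" else (257,116),"mark":(214,204) if c=="side" else (221,171)}.items():
        print(c,n,W[pt[1],pt[0]])
    Z=W[...,2]; x0=W[y:y+h,x:x+w].reshape(-1,3)
    ok=f["d"][y:y+h,x:x+w].ravel()>0
    hist=np.histogram(x0[ok,2],bins=np.arange(0,.1,.005)); print(hist[0])
cv2.imwrite("pics/crop1.png",np.hstack(crops))
E
```

```text
mark (array([0.5618, 0.1649, 0.0615]), np.float64(0.008120842736839705)) cap (array([0.6194, 0.0441, 0.4461]), np.float64(0.0032313828044362464)) bit side z.066 [0.6265 0.0463 0.066 ]
side cap [0.6084 0.0588 0.4486]
side mark [0.5649 0.1541 0.0508]
[ 288   30   39   22   31 2593 1795  130  112  212  712   64   31    6
    5   12   11   30    7]
top cap [0.6215 0.0461 0.448 ]
top mark [0.566  0.1667 0.0544]
[ 217   10    0    0   86 1628 1780  118   10  199  686  125    0    0
    0    0    0    0    0]
```

View pics/crop1.png

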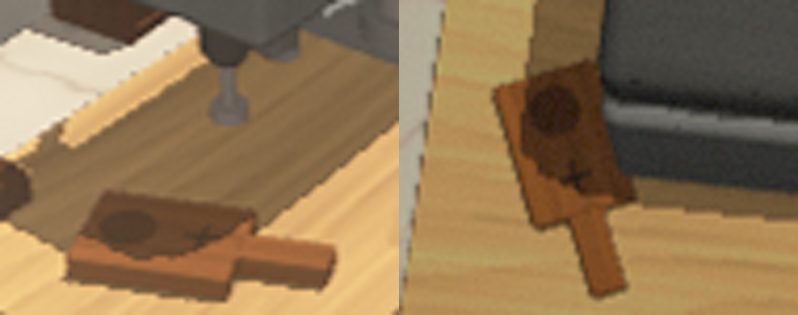

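Left crop (side): the smallest paddle on the plywood, with its cross at about (213.8,206.7). Right crop (top): the cross is at about (222.1,171.9) and the handle end at (229.8,199.8). The recess is the dark disc further out. Next: precise measurement.

```bash
python3 - <<'E'
from h import *
from cell import spotter
np.set_printoptions(precision=4,suppress=True)
print("mark tri",tri((213.8,206.7),(222.1,171.9)),onz("side",(213.8,206.7),.052),onz("top",(222.1,171.9),.052))
a,b=onz("top",(225.2,180.5),.052),onz("top",(229.8,199.8),.052); d=a-b; print("yaw handle",np.degrees(np.arctan2(d[1],d[0])),"end",b)
for c in("side","top"):
    f=np.load(c+"0.npz"); W=cloud(c,f["d"]); Z=W[...,2]
    ctr=(214,71) if c=="side" else (257,116)
    m=(Z>.441)&(Z<.46); m2=np.zeros_like(m); m2[ctr[1]-15:ctr[1]+15,ctr[0]-20:ctr[0]+20]=1; m&=m2
    (cx,cy),r=cv2.minEnclosingCircle(W[m][:,:2].astype(np.float32)); print(c,"cap",m.sum(),W[m].mean(0),cx,cy,r)
    # paddle top face, spatial box
    m=((Z>.046)&(Z<.06)&(W[...,0]>.44)&(W[...,0]<.72)&(W[...,1]>.08)&(W[...,1]<.25)).astype(np.uint8)
    n,l,s,_=cv2.connectedComponentsWithStats(m); k=1+np.argmax(s[1:,4]); P=W[l==k]
    print(c,"paddle",s[k],P.mean(0)); print(cv2.minAreaRect(P[:,:2].astype(np.float32)))
    # plywood edges / table yaw
    m=((Z>.022)&(Z<.038)&(W[...,0]>.3)&(W[...,0]<.85)&(W[...,1]>-.25)&(W[...,1]<.35)).astype(np.uint8)
    n,l,s,_=cv2.connectedComponentsWithStats(m); k=1+np.argmax(s[1:,4]); P=W[l==k]
    print(c,"ply",s[k],cv2.minAreaRect(P[:,:2].astype(np.float32)),np.median(P[:,2]))
E
```

```text
mark tri (array([0.5626, 0.1624, 0.0468]), np.float64(0.004306247254641738)) [0.5563 0.1672 0.052 ] [0.5634 0.1629 0.052 ]
yaw handle 15.427742630635366 end [0.4651 0.1321 0.052 ]
side cap 119 [0.6149 0.0529 0.4475] 0.6191485524177551 0.04861997812986374 0.02588365226984024
side paddle [180 195  65  23 858] [0.5732 0.1755 0.0514]
((0.5582578182220459, 0.16641691327095032), (0.19661341607570648, 0.09354032576084137), 18.658742904663086)
side ply [ 134  149  169  109 8075] ((0.5873745679855347, 0.023577362298965454), (0.557496190071106, 0.3836580514907837), 85.14915466308594) 0.02960496757671783
top cap 318 [0.6178 0.0448 0.4499] 0.6190363764762878 0.04476340860128403 0.02496475540101528
top paddle [ 203  144   34   57 1004] [0.5761 0.171  0.0522]
((0.55991131067276, 0.16395103931427002), (0.19716505706310272, 0.08933679759502411), 18.756179809570312)
top ply [ 179  110  160  117 7254] ((0.587890625, 0.0203191339969635), (0.5534083247184753, 0.38100361824035645), 85.13154602050781) 0.030198807220515912
```

```bash
python3 - <<'E'
from h import *
from cell import spotter
np.set_printoptions(precision=3,suppress=True)
print("bit side pick",onz("side",(219.5,179),.066))
F={c:cloud(c,np.load(c+"0.npz")["d"]) for c in("side","top")}
for t in("offcut","tape","bottle","mug"):
    for c in(("side","top") if t!="tape" else ("side",)):
        r=spotter.regions_of(t,c)[:1]
        for q in r:
            P=F[c][q["region"]]; P=P[P[:,2]>(.036 if t in("offcut","tape") else .01)]
            print(t,c,round(q["score"],2),np.round(q["extent"]),"lo",np.percentile(P,3,axis=0),"hi",np.percentile(P,97,axis=0))
E
```

```text
bit side pick [0.619 0.043 0.066]
offcut side 0.59 [152. 185. 171. 201.] lo [0.724 0.175 0.038] hi [0.784 0.215 0.062]
offcut top 0.62 [208. 113. 226. 129.] lo [0.727 0.168 0.041] hi [0.782 0.209 0.064]
bottle side 0.73 [303.  73. 318. 142.] lo [ 0.488 -0.517  0.018] hi [ 0.554 -0.468  0.287]
bottle top 0.85 [400. 168. 455. 199.] lo [ 0.488 -0.58   0.024] hi [ 0.559 -0.472  0.292]
mug side 0.45 [146. 309. 206. 357.] lo [0.302 0.544 0.012] hi [0.476 0.577 0.027]
mug top 0.88 [390. 222. 428. 245.] lo [ 0.326 -0.537  0.012] hi [ 0.399 -0.443  0.092]
```

```bash
python3 -m pendant '0 0 0 2 5.5 1 5;0 0 0 3 5.2 1 5;0 0 0 3 5.2 1 5;0 0 0 3 5.2 1 5;0 0 0 3 5.2 0 5;0 0 0 2.5 5.5 0 5;0 0 0 2.5 5.5 0 5;0 0 0 2.5 5.5 0 5;0 0 0 2.5 5.5 0 5;0 0 0 2.5 5.5 0 5' 30
```

```text
time_s: 2.7
tool_pos: [0.4056, 0.034, 0.2717]
tool_rot: [180.0, -0.1, 15.5]
contact_force: [2.3, -0.3, -0.2]
width: 0.585
```

```bash
python3 - <<'E'
from h import *
np.set_printoptions(precision=3,suppress=True)
W=cloud("side",np.load("side0.npz")["d"])
for v in range(150,176,4): print(v,[(u,W[v,u].round(3).tolist()) for u in range(226,244,4)])
E
python3 -m pendant '0 0 1.6 .8 2 -.8 5;0 0 1.6 0 2 -.8 5;2.97 -8.76 0 0 2 -.8 5;2.97 -8.76 0 0 2 -.8 5;2.97 -8.76 0 0 .6 -.8 5;2.97 -8.76 0 0 0 -.8 5;0 0 0 2 .6 -2 5;0 0 0 2 .6 -2 5;0 0 0 0 0 0 5;0 0 0 0 0 0 5'
```

```text
150 [(226, [0.533, 0.122, 0.245]), (230, [0.531, 0.103, 0.236]), (234, [0.527, 0.087, 0.229]), (238, [0.525, 0.069, 0.221]), (242, [0.526, 0.043, 0.209])]
154 [(226, [0.534, 0.121, 0.23]), (230, [0.53, 0.105, 0.224]), (234, [0.529, 0.085, 0.214]), (238, [0.687, -0.184, 0.034]), (242, [0.679, -0.201, 0.028])]
158 [(226, [0.535, 0.121, 0.216]), (230, [0.529, 0.107, 0.211]), (234, [0.669, -0.128, 0.049]), (238, [0.676, -0.166, 0.028]), (242, [0.663, -0.176, 0.027])]
162 [(226, [0.693, -0.106, 0.034]), (230, [0.673, -0.105, 0.041]), (234, [0.661, -0.115, 0.04]), (238, [0.655, -0.134, 0.032]), (242, [0.646, -0.148, 0.028])]
166 [(226, [0.685, -0.094, 0.025]), (230, [0.669, -0.098, 0.029]), (234, [0.652, -0.101, 0.032]), (238, [0.64, -0.109, 0.032]), (242, [0.63, -0.123, 0.028])]
170 [(226, [0.667, -0.067, 0.028]), (230, [0.653, -0.073, 0.029]), (234, [0.64, -0.082, 0.028]), (238, [0.625, -0.086, 0.031]), (242, [0.615, -0.098, 0.028])]
174 [(226, [0.65, -0.041, 0.029]), (230, [0.638, -0.05, 0.029]), (234, [0.623, -0.056, 0.03]), (238, [0.613, -0.067, 0.028]), (242, [0.598, -0.071, 0.031])]
time_s: 3.95
tool_pos: [0.4525, 0.13, 0.1833]
tool_rot: [-179.9, -37.0, 18.6]
contact_force: [0.0, -0.2, -1.2]
width: 0.589
```

```bash
python3 -m pendant '0 0 0 .8 .2 -2.6 5;0 0 0 .8 .2 -2.6 5;0 0 0 .8 .2 -2.6 5;0 0 0 .8 .2 -2.6 5;0 0 0 .32 .1 -1.05 5;0 0 0 .32 .1 -1.05 5;0 0 0 .32 .1 -1.05 5;0 0 0 .32 .1 -1.05 5;0 0 0 0 0 0 5;0 0 0 0 0 0 5'
python3 - <<'E'
from h import *
im=[]
for c,(x,y,w,h) in {"side":(165,130,95,95),"top":(180,120,95,95)}.items():
    a,d=vision.snapshot(c); np.savez(c+"1.npz",im=a,d=d); im.append(cv2.resize(a[y:y+h,x:x+w],None,fx=4.2,fy=4.2,interpolation=cv2.INTER_CUBIC))
cv2.imwrite("pics/crop2.png",np.hstack(im))
E
```

```text
time_s: 5.2
tool_pos: [0.4979, 0.1419, 0.038]
tool_rot: [-180.0, -37.0, 18.6]
contact_force: [-0.5, 0.1, 0.2]
width: 0.586
```

View pics/crop2.png

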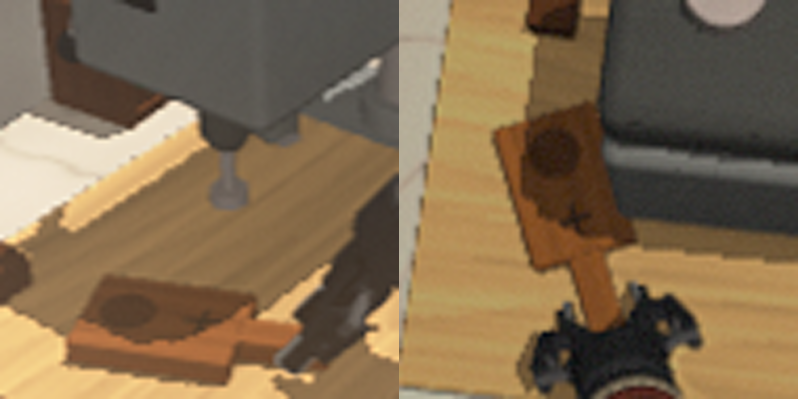

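The fingers straddle the handle in both views (side ~(290,355), top ~(605,325) in the crop), and the paddle has not moved. Closing.

```bash
python3 -m pendant '0 0 0 0 0 0 2.5;0 0 0 0 0 0 2;0 0 0 0 0 0 2;0 0 0 0 0 0 2;0 0 0 0 0 0 2;0 0 0 0 0 0 2;0 0 0 0 0 0 2;0 0 0 0 0 0 2;0 0 0 0 0 0 2;0 0 0 0 0 0 2' 40
```

```text
time_s: 6.55
tool_pos: [0.4981, 0.1422, 0.038]
tool_rot: [-180.0, -37.1, 18.7]
contact_force: [-3.4, 0.0, 7.0]
width: 0.344
```

```bash
python3 -m pendant '0 0 0 .3 -.6 .05 2;0 0 0 .7 -1.4 0 2;0 0 0 .8 -1.7 0 2;0 0 0 .8 -1.7 0 2;0 0 0 .8 -1.7 0 2;0 0 0 .8 -1.7 0 2;0 0 0 .7 -1.5 0 2;0 0 0 .5 -1.1 0 2;0 0 0 .2 -.4 0 2;0 0 0 0 0 0 2'
python3 - <<'E'
from h import *
from cell import spotter
np.set_printoptions(precision=4,suppress=True)
im=[]
for c,(x,y,w,h) in {"side":(190,150,66,66),"top":(200,90,95,95)}.items():
    a,d=vision.snapshot(c); np.savez(c+"2.npz",im=a,d=d); im.append(cv2.resize(a[y:y+h,x:x+w],(400,400),interpolation=cv2.INTER_CUBIC))
    for t in("mark","bit_tip"): print(c,t,[(r["centre"],round(r["score"],2)) for r in spotter.pinpoint(t,c)[:4]])
    W=cloud(c,d);Z=W[...,2]
    m=((Z>.045)&(Z<.06)&(W[...,0]>.5)&(W[...,0]<.76)&(W[...,1]>-.05)&(W[...,1]<.15)).astype(np.uint8)
    n,l,s,_=cv2.connectedComponentsWithStats(m); k=1+np.argmax(s[1:,4]); P=W[l==k]
    print(c,s[k],cv2.minAreaRect(P[:,:2].astype(np.float32)))
cv2.imwrite("pics/crop3.png",np.hstack(im))
E
```

```text
time_s: 7.8
tool_pos: [0.5542, 0.0234, 0.038]
tool_rot: [180.0, -37.0, 18.6]
contact_force: [0.9, -1.9, 1.9]
width: 0.342
side mark [([286.6, 288.6], 0.72), ([215.5, 180.9], 0.6)]
side bit_tip [([218.4, 178.8], 0.59)]
side [190 174  56  19 631] ((0.618889331817627, 0.048482492566108704), (0.1916389763355255, 0.09331034123897552), 21.282060623168945)
top mark [([348.9, 271.0], 0.58), ([406.7, 190.6], 0.52)]
top bit_tip []
top [255 175  14   9  72] ((0.5438961386680603, 0.022130198776721954), (0.045985281467437744, 0.028475191444158554), 68.2269287109375)
```

View pics/crop3.png

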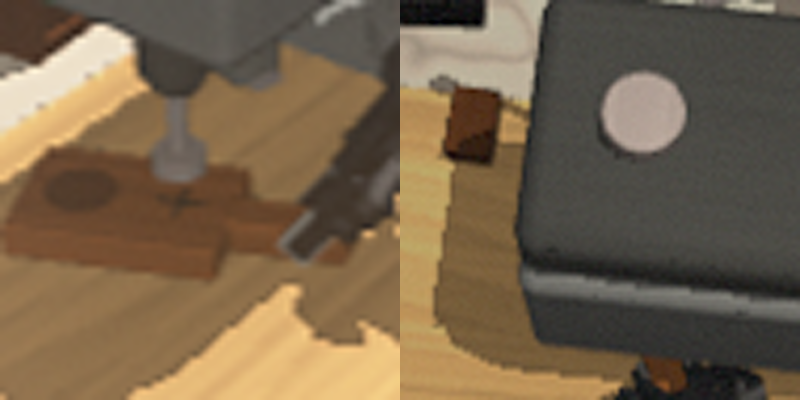

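The cross in the side crop is at (181,203), which is full-frame pixel (219.9,183.5). The bit centre column is 219.9. I'll compare against the projected axis.

```bash
python3 - <<'E'
from h import *
np.set_printoptions(precision=4,suppress=True)
print("mark",onz("side",(219.9,183.5),.052))
for z in(.052,.066,.076,.13,.45): print(z,proj("side",(.619,.0455,z)),proj("top",(.619,.0455,z)))
print("px per mm x,y at mark:",proj("side",(.629,.0455,.052))-proj("side",(.619,.0455,.052)),proj("side",(.619,.0555,.052))-proj("side",(.619,.0455,.052)))
im=np.load("side2.npz")["im"]; 
c=cv2.resize(im[163:195,196:238],(798,608),interpolation=cv2.INTER_LANCZOS4)[:600]
c=cv2.convertScaleAbs(c,alpha=1.8,beta=-20); cv2.imwrite("pics/crop4.png",c)
E
```

```text
mark [0.6141 0.0488 0.052 ]
0.052 [219.2765 182.6337] [255.855  157.4729]
0.066 [219.1123 179.3125] [255.8892 156.4677]
0.076 [218.9938 176.9147] [255.9141 155.7361]
0.13 [218.3347 163.5847] [256.0556 151.5782]
0.45 [213.6402  68.6366] [257.2433 116.6863]
px per mm x,y at mark: [-2.3519 -0.8375] [-1.6364  1.3837]
```

View pics/crop4.png

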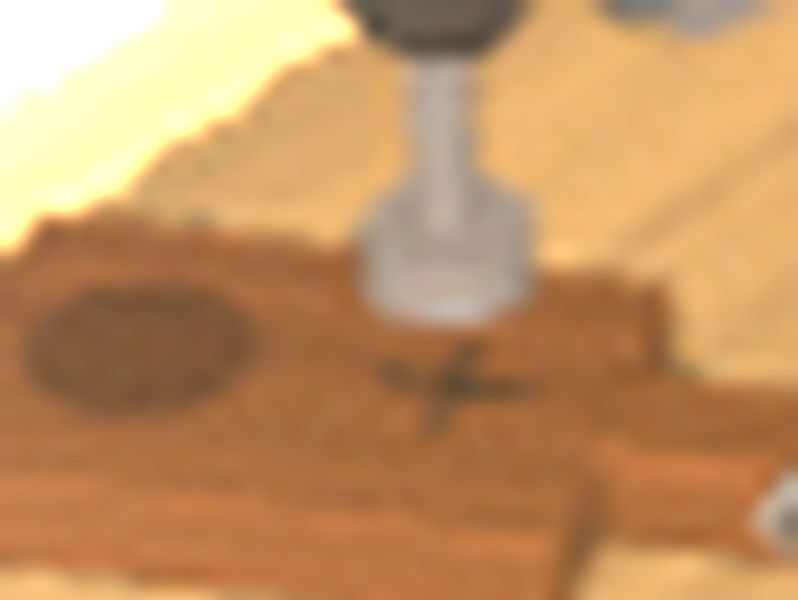

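In the enlarged crop the cross is at (448,386), pixel (219.1,182.8), against a predicted (219.3,182.6). The bit axis column is 218.97 against 218.99. That puts the mark about 1 mm off at most, so I'll nudge -0.6 mm in y and release.

```bash
python3 -m pendant '0 0 0 0 -.06 0 2;0 0 0 0 0 0 2;0 0 0 0 0 0 4;0 0 0 0 0 0 5;0 0 0 0 0 0 5;0 0 0 0 0 0 5;0 0 0 0 0 0 5;0 0 0 0 0 0 5;0 0 0 -.57 -.19 .8 5;0 0 0 -.57 -.19 .8 5'
python3 -m pendant '0 0 0 -1.14 -.38 1.6 5;0 0 0 -1.14 -.38 1.6 5;0 0 0 -1.7 -.57 2.4 5;0 0 0 -1.7 -.57 2.4 5;0 0 0 -1.7 -.57 2.4 5;0 0 0 -1.7 -.57 2.4 5;0 0 0 -1.7 -.57 2.4 5;0 0 0 -1.7 -.57 2.4 5;0 0 0 0 0 0 5;0 0 0 0 0 0 5'
python3 - <<'E'
from h import *
from cell import arm
np.set_printoptions(precision=4,suppress=True)
a,d=vision.snapshot("side")
W=cloud("side",d);Z=W[...,2]
m=((Z>.045)&(Z<.06)&(W[...,0]>.5)&(W[...,0]<.76)&(W[...,1]>-.05)&(W[...,1]<.15)).astype(np.uint8)
n,l,s,_=cv2.connectedComponentsWithStats(m); k=1+np.argmax(s[1:,4]); P=W[l==k]
print(s[k],cv2.minAreaRect(P[:,:2].astype(np.float32)),P[:,2].mean())
c=cv2.resize(a[163:195,196:238],(798,608),interpolation=cv2.INTER_LANCZOS4)[:600]
c=cv2.convertScaleAbs(c,alpha=1.8,beta=-20); cv2.imwrite("pics/crop5.png",c)
cv2.imwrite("pics/side3.png",a)
E
```

```text
time_s: 9.35
tool_pos: [0.5417, 0.0196, 0.0542]
tool_rot: [-179.9, -37.0, 18.6]
contact_force: [-0.2, 0.1, -1.0]
width: 0.585
time_s: 10.6
tool_pos: [0.4175, -0.0222, 0.2296]
tool_rot: [-180.0, -37.0, 18.6]
contact_force: [-0.6, -0.1, 0.0]
width: 0.585
[190 174  59  19 653] ((0.6155364513397217, 0.04510334134101868), (0.19762387871742249, 0.09664224833250046), 19.103689193725586) 0.05110384300119739
```

View pics/crop5.png

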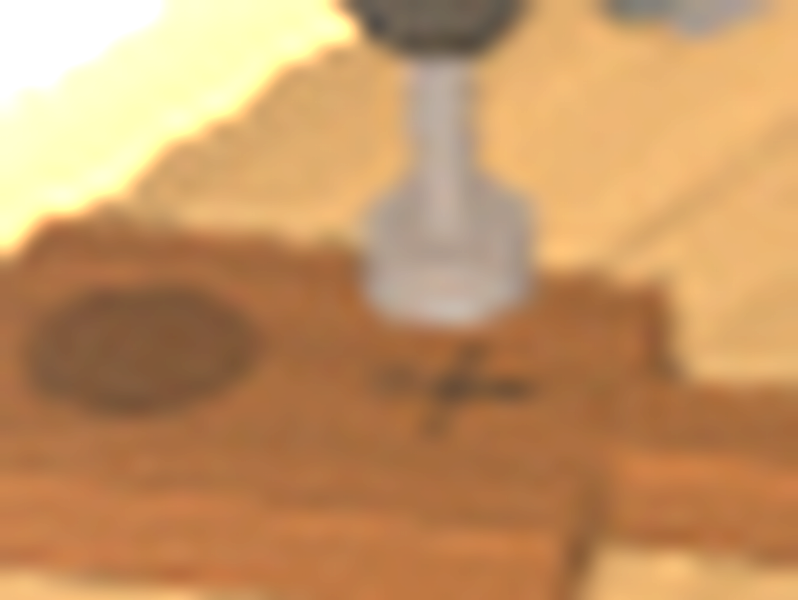

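View pics/side3.png

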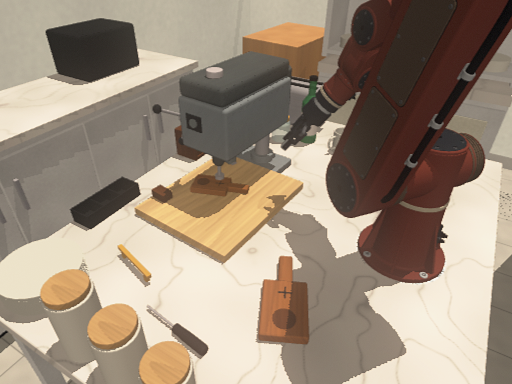

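The cross is now at (452,386) in the crop, pixel (219.3,182.8), against a target of (219.3,182.6). The paddle is flat (top face at 51 mm), the gripper is clear, and the visible bystanders look unmoved.

```bash
python3 -c "
from cell import hand_in; print(hand_in())"
```

```text
the job is handed in; nothing more can be done
None
```

I gripped the smallest paddle (the one on the plywood) by its handle with the tool leaned back 37°. I slid it flat by about (+56, −119) mm until the pencil cross lay under the bit, then released it, backed away and handed the job in at about 10.7 s.

**Position:** after release, the side camera showed the cross at pixel (219.3, 182.8), and the spindle axis projects to (219.3, 182.6). The depth outline put the mark at about (0.618, 0.046) m, against an axis of (0.619, 0.0455) m. The two agree to about 1 mm, on top of the cameras' own 2 mm calibration error.

**Paddle:** it lay flat, with its top face 51 mm above the counter.

**Contact:** the highest force I read was about 8 N, at the end of the grip; readings come only at the end of each move. The path stayed clear of the drill.

**What I could not fully check:**
- The head hides the cross in the top view, so the final position rests on the side camera plus the measured slide.
- The first cross estimates from the two cameras differed by 4 to 8 mm. Finer picks and the depth outline settled that.
- I never positively identified the tape measure. From depth points I put its near face at about y = −0.10 m, roughly 90 mm from the paddle, but did not look at it again afterwards.
- I compared the bystanders by eye in the last side picture only. The visible ones looked unmoved, but the arm hides part of that view.

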